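# Check a tube warmer's temperature with a contact thermometer

## Task

Lift the loose knobbed dust cap off the test point on the tube warmer's sloping front and set it, knob up, into the round cap dish. Then take the contact thermometer out of its stand and press its sprung foot lightly (about 3 N, the foot roughly halfway in) on the bare metal test point, inside the marked ring and square to the sloping face. Finish while still holding it there in the gripper, and leave the tube rack and the tub of caps alone.

Things in the scene. Friction and masses are not known exactly. Their poses are not given: they have to be found in the camera images.
- warmer: Tube warmer, a fixed white box 210 (x) by 200 (y) mm, origin on the table. From x = 0 to 100 mm its top is flat at z = 90 with tube wells; three red-capped tubes there (x = 67; y = -65, -39, 65) reach z = 120. From x = -110 to 0 its front face slopes 20 degrees, from z = 50 at the front edge (-x, robot side) up to 90.
- test_point: Bare steel test point: a fixed rigid round boss 28 mm across, 7 mm proud of the middle of the warmer's sloping face, with a dark ring (21 mm inside diameter) on its flat top. Origin at the centre of the flat top; z is the outward normal of the sloping face (20 degrees from vertical, leaning to the warmer's -x), y the warmer's y, level. Hidden under the cap at first.
- cap: Loose grey plastic dust cap, about 30 g, 32 mm tall: a hollow skirt 44 mm across and 14 mm tall, open below (36 mm inside, 10 mm deep), and on it a solid round knob 26 mm across and 18 mm tall. Origin at the centre of the open underside, z up through the knob. At first it sits over the test point, rim flat on the sloping face, z along the face's normal.
- dish: The cap dish, fixed: a white round cup 64 mm across and 12 mm tall on a 90 mm square plate 3 mm thick. Inside 56 mm across, inner floor 4 mm above the table. Origin on the table at its centre.
- dish_in (a point): Centre of the cap dish's inner floor, 4 mm above the table.
- stand: The thermometer stand, fixed: a white block 70 by 70 mm and 75 mm tall with a round vertical hole 20 mm across right through it. Origin on the table at its centre.
- thermometer: Contact thermometer, loose, about 130 g: a black square handle 26 by 26 mm, 105 mm long; below it a steel shaft (10 mm across, 36 mm long) and a sprung foot. Origin at the centre of the handle's lower end, z up along the handle, x and y square to its flat sides. At first it stands upright in the stand, handle's end on the stand's top, foot in the hole; lift it 65 mm or more to clear it.
- foot_tip (a point): Centre of the flat lower face of the thermometer's steel foot (12 mm across), 65 mm below the thermometer's origin when the foot is out; its z is the thermometer's z.
- foot (a joint): How far the sprung foot is pushed into the thermometer, m: 0 out, 0.014 fully in. The spring takes 0.4 N per mm (3 N at 7.5 mm, 5.6 N fully in).
- rack: Bystander: loose white tube rack 132 by 132 mm with red-capped tubes, 93 mm tall. Origin at the centre of its underside.
- tub: Bystander: loose clear plastic tub 110 by 110 mm, 70 mm tall, with tube caps in it. Origin at the centre of its underside.
There are look-alikes about, which are no part of the job. There is more than one size of the cap; the one meant has the size given above.

How it is judged:
On the way, in this order (a step that is already met when the one before it is completed fails the run):
1. the cap sits knob up in the dish and is let go (horizontal distance between cap and dish_in below 0.009 m and z of cap in the frame of dish_in below 0.003 m and angle between cap's own z axis and vertical below 0.1 rad and contact force between the fingers and cap below 0.02 N), for 0.2 s.
2. the thermometer is held in the gripper, clear of its stand (contact force between the fingers and thermometer above 2 N and contact force between thermometer and stand below 0.02 N and z of foot_tip in the frame of stand above 0.08 m), for 0.2 s.
At the end, for the whole second after the job is handed in: Still held in the gripper, the thermometer presses its foot on the test point: centre within 6 mm, within 8 degrees of the face's normal, 1.2 to 5.2 N (foot 3 to 13 mm in), at rest, clear of the stand. The cap lies knob up (within 6 degrees) on the dish floor within 9 mm of its centre, untouched (distance between foot_tip and test_point below 0.006 m and angle between the z axis of foot_tip and the z axis of test_point, either way round below 0.14 rad and contact force between thermometer and test_point between 1.2 and 5.2 N and value of joint foot between 0.003 and 0.013 m and contact force between the fingers and thermometer above 2 N and contact force between thermometer and stand below 0.02 N and linear speed of each of thermometer, cap below 0.02 m/s and horizontal distance between cap and dish_in below 0.009 m and z of cap in the frame of dish_in below 0.003 m and angle between cap's own z axis and vertical below 0.1 rad and contact force between the arm and cap below 0.02 N); the arm keeps its last pose, push and grip.
It fails at once if a bystander is moved more than 15 mm (distance of any of rack, tub from where it was at the start of the episode above 0.015 m).
It fails at once if the thermometer is pressed on the test point with more than 12 N (contact force between thermometer and test_point above 12 N).
It fails at once if the cap is dropped or thrown (moves faster than 0.6 m/s untouched) (linear speed of cap above 0.6 m/s and contact force between the fingers and cap below 0.01 N).
It also fails if it takes over 61 s, if anything falls off the work surface, if the arm or the gripper's body presses on something with over 40 N, if the wrist force passes 120 N, or if a joint passes its speed limit or range.

## Robot

A 6-joint arm with a two-finger parallel gripper is mounted at the origin on the work surface. World frame = base frame: x ahead of the robot, y to its left, z up, the work surface at z = 0. Lengths are in m, angles in rad, forces in N, time in s.
With the tool pointing down it reaches from about 0.35 to 0.975 m from the base axis. Payload 7.1 kg.
Tool frame: the origin (TCP) lies at the very end of the fingers, on their centre line; the grasp point (between the pads) lies 19 mm behind it (pinch_z is the distance from the TCP to the grasp point, in m); z points along the fingers, y is the line along which they close (so a half turn about z gives the same grasp; the last joint's range is limited). The gripper opens to 88 mm and grips with 3 to 60 N. Pads are 20 mm wide; open, the fingers measure 115 mm over their backs; the gripper's body (75 mm by 178 mm) begins 61 mm behind the grasp point.
Start: joints at [-1.242, 0.423, 1.63, -0, 1.089, -0.019], TCP at [0.213, -0.588, 0.223] pointing down, gripper open.
Joint ranges: [-3, 3], [-0.9, 2.11], [0.09, 2.58], [-1.31, 4.45], [0.11, 2.69], [-2.54, 2.54]. Speed limits (rad/s): [2.39, 2.39, 3.01, 3.14, 3.14, 3.14].

## Interface

Orientations are given as a 3x3 rotation matrix whose columns are the frame's x, y, z axes.
In Python, from workcell import * gives the robot as it stands.
- The arm moves only by the tool play_rows, never from a script. Its argument "moves" is a list of rows, each a list of 7 numbers: the shift along the tool's x, y, z normalised to -1 to 1, where 1 is 0.15 m, then the turn, a rotation vector about the tool's x, y, z normalised to -1 to 1, where 1 is pi rad, then the opening, from 0 (shut) to 1 (fully open). A call has 1 to 8 rows; each row shifts and turns the commanded pose from where the row before left it, along the tool's axes as they then stand; what a row does not reach is not made up. A row lasts 1/8 s, in which the tool goes at most 62.5 mm and 10.7 degrees, less where a joint would pass 70% of its speed; a pose out of reach is approached as far as the arm can. A call with a number of a shift or a turn outside -1 to 1 is refused whole. A call with a gripper value outside its range is refused whole. The fingers move at their own pace and stop on an object; "squeeze" is the grip in N (left out, the last holds). Time passes only in rows, so rows that do not move let the fingers close. It gives the time, the measured TCP pose, the force, the opening and the grip force at its end, in the units of the state.
- read_state(): the state, without advancing time (a new reading comes with each control period).
- read_camera(name): name is "side" or "top"; returns (picture, depth): 384x512x3 uint8, red, green, blue; 384x512 float32, m along the optical axis (not along the pixel's ray), 0 where there is no reading.
- camera_params(name): a dict with "fx", "fy", "cx", "cy" (pixels), "k1" (the pictures are not rectified: a ray, as slopes to the right and down, at radius r is drawn at 1 + k1 r^2 times it, then the intrinsics apply), "world_from_camera" (4x4, takes a point from camera to world coordinates). Camera axes: x right, y down, z forward; pixel columns grow to the right and rows downward; lengths in m; the calibration is good to about 2 mm. A picture is of the moment at which its call begins. camera_params takes no time and is no camera call.
- job_done(): hands the job in; it is judged then, once.
The state is a dict: "time_s": time; "joint_pos": joint angles; "joint_vel": joint speeds; "joint_torque": joint torques, N m; "tcp_pos": TCP position; "orientation": TCP orientation; "wrist_force": force on the tool from outside, world axes, zero at the start; "moment": the same for the moment, N m; "grip_width": opening from 0.0 (shut) to 1.0 (fully open); "gripper_force": force on a finger pad.
Only numpy, scipy, OpenCV 4.12 (cv2) and the standard library are available. Lean on these libraries where they do the work, as an engineer would, in place of code of your own. Each camera call takes 0.05 s, during which the arm holds its last target. There are 200 camera calls.

## Working session

There is one attempt and no reset: what is moved stays moved. The work goes in short steps, Python scripts to look and compute and a tool call to move; the robot and the scene stay as the last step left them, time stands still between calls to the robot, and variables do not carry over. Pictures are saved under pics/ and viewed, at most 10 in all, crops included, and the job is handed in when it is done.

Besides the shell and the picture viewer there is one more tool, called after ">>>" in YAML: its name, and indented under it one key for each argument. play_rows: Moves the arm, as the interface text tells. Its arguments: {"type":"object","properties":{"moves":{"type":"array","items":{"type":"array","items":{"type":"number"}}},"squeeze":{"type":"number"}},"required":["moves"]}

```bash
mkdir -p pics; cat > h.py <<'E'
from workcell import *
import numpy as np, cv2
def grab(n):
    im,d=read_camera(n); np.savez(f'/tmp/{n}.npz',im=im,d=d); return im,d
def load(n):
    z=np.load(f'/tmp/{n}.npz'); return z['im'],z['d']
def cloud(n,d):
    p=camera_params(n); v,u=np.mgrid[:d.shape[0],:d.shape[1]].astype(float)
    xd=(u-p['cx'])/p['fx']; yd=(v-p['cy'])/p['fy']; x,y=xd.copy(),yd.copy()
    for _ in range(10):
        s=1+p['k1']*(x*x+y*y); x,y=xd/s,yd/s
    T=np.array(p['world_from_camera']); P=np.stack([x*d,y*d,d],-1)
    W=P@T[:3,:3].T+T[:3,3]; W[d==0]=np.nan; return W
E
python3 - <<'E'
from h import *
for n in ('top','side'):
    im,d=grab(n); cv2.imwrite(f'pics/{n}0.png',cv2.resize(im[...,::-1],(800,600)))
    p=camera_params(n); print(n,p)
s=read_state(); print(s)
E
```

```text
top {'fx': 374.74657245798926, 'fy': 374.74657245798926, 'cx': 256.4173107106642, 'cy': 192.72788529125108, 'k1': -0.11919020353595108, 'world_from_camera': array([[-0.00271867, -0.98832278,  0.15235054,  0.3834203 ],
       [-0.99999323,  0.00306488,  0.00203768,  0.00455893],
       [-0.00248082, -0.15234397, -0.98832442,  1.21362366],
       [ 0.        ,  0.        ,  0.        ,  1.        ]])}
side {'fx': 381.660579445162, 'fy': 381.660579445162, 'cx': 249.59137522268836, 'cy': 200.27401621113037, 'k1': -0.031533607337861966, 'world_from_camera': array([[-0.83257868, -0.29590522,  0.46824442,  0.1263244 ],
       [-0.55375098,  0.42460079, -0.71629186,  0.67293154],
       [ 0.01313754, -0.85566014, -0.51737137,  0.55716632],
       [ 0.        ,  0.        ,  0.        ,  1.        ]])}
{'time_s': 0.1, 'joint_pos': array([-1.24201053e+00,  4.23779131e-01,  1.63061683e+00, -1.51088448e-05,
        1.08861058e+00, -1.89872126e-02]), 'joint_vel': array([-0.00036112, -0.00242913, -0.00179707, -0.00012459,  0.00108716,
       -0.00042524]), 'joint_torque': array([ 5.71170604e-04, -5.45613670e+01, -2.74322838e+01,  6.45296322e-02,
        1.87847199e-02, -4.75936235e-05]), 'tcp_pos': array([ 0.21286517, -0.58708788,  0.22196898]), 'orientation': array([[ 9.40131624e-01,  3.40811251e-01, -4.69204217e-04],
       [ 3.40811573e-01, -9.40130678e-01,  1.33382786e-03],
       [ 1.34702635e-05, -1.41388398e-03, -9.99999000e-01]]), 'wrist_force': array([ 0.24458915, -0.41077558, -0.29145028]), 'moment': array([ 0.00191696, -0.00949216,  0.00972264]), 'gripper_force': 0.0, 'grip_width': 1.00191118362184}
```

View pics/top0.png

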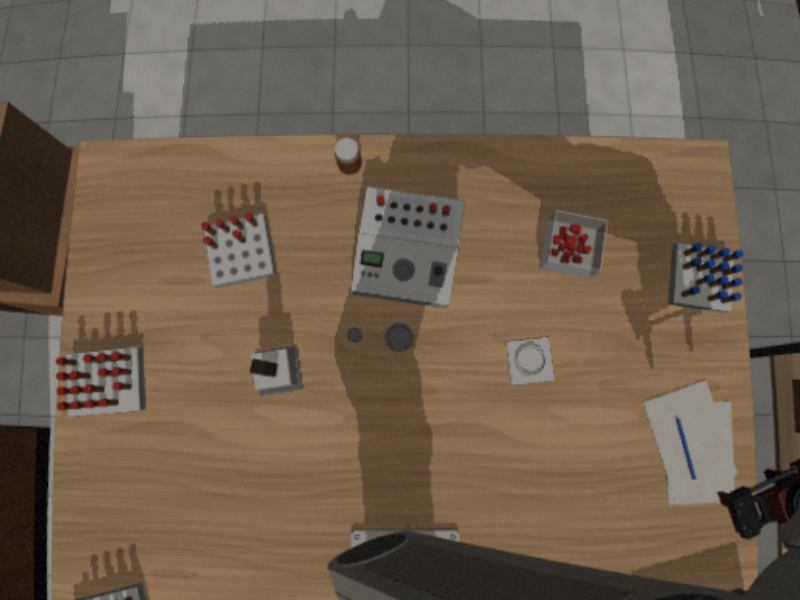

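View pics/side0.png

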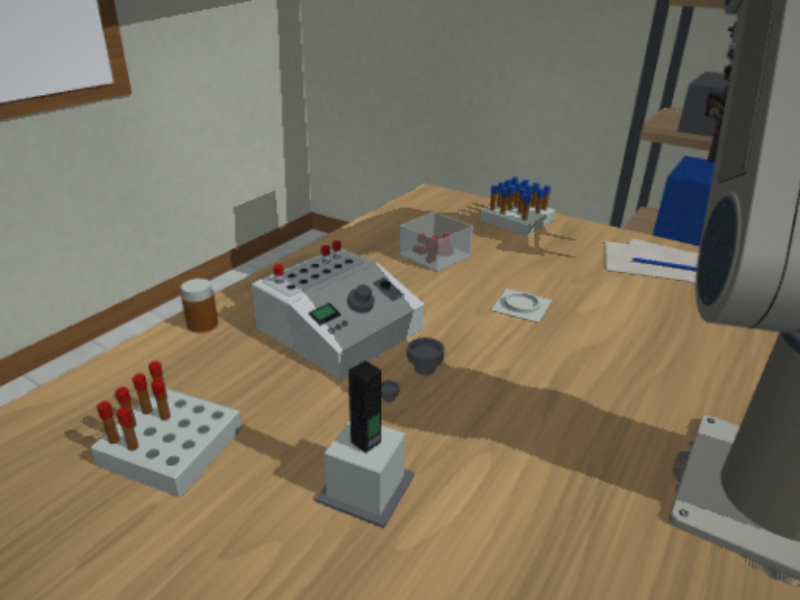

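Top view (800x600): the candidates for the cap are the one on the warmer slope at (403,269), a larger upturned one on the table at (399,337), a small one at (354,334), and a black socket on the panel at (437,272). The one on the slope fits, because it sits knob-out over the test point. The dish is at (530,358) and the thermometer stands in its stand at (275,370). I'll confirm with a crop while measuring.

```bash
python3 - <<'E'
from h import *
im,d=load('top'); s=512/800
c1=im[110:240,200:300][...,::-1]; i2,d2=load('side'); c2=i2[140:260,150:300][...,::-1]
cv2.imwrite('pics/crop.png',np.hstack([cv2.resize(c1,(400,520),interpolation=2),cv2.resize(c2,(400,520),interpolation=2)]))
Ws={'top':cloud('top',d),'side':cloud('side',d2)}
W=Ws['top']
def px(u,v,n='top'): return Ws[n][int(v*.64),int(u*.64)].round(4)
for n,u,v in [('top',403,269),('top',530,358),('top',399,337),('top',354,334),('top',440,250),('top',285,382),('top',262,368),('side',362,293),('side',520,300),('side',365,372),('side',340,450)]: print(n,u,v,px(u,v,n))
# slope plane, RANSAC-lite from both cams
wc=px(403,269)[:2]
for n in Ws:
    P=Ws[n].reshape(-1,3); P=P[np.isfinite(P).all(1)]
    Q=P[(np.linalg.norm(P[:,:2]-wc,axis=1)<.09)&(P[:,2]>.05)&(P[:,2]<.095)]
    rng=np.random.default_rng(0);best=0
    for _ in range(400):
        a=Q[rng.choice(len(Q),3,False)]; nn=np.cross(a[1]-a[0],a[2]-a[0]); 
        if np.linalg.norm(nn)<1e-6: continue
        nn/=np.linalg.norm(nn); nn*=np.sign(nn[2])
        if not .88<nn[2]<.98: continue
        m=abs((Q-a[0])@nn)<.002
        if m.sum()>best: best=m.sum(); I=m
    c=Q[I].mean(0); nn=np.linalg.svd(Q[I]-c)[2][2]; nn*=np.sign(nn[2])
    print(n,'plane',best,c.round(4),nn.round(4),'tilt',np.degrees(np.arccos(nn[2])).round(2),'yaw',np.degrees(np.arctan2(-nn[1],-nn[0])).round(2))
    h=(P-c)@nn; K=P[(h>.027)&(h<.036)&(np.linalg.norm(P[:,:2]-wc,axis=1)<.035)]; 
    S=P[(h>.010)&(h<.016)&(np.linalg.norm(P[:,:2]-wc,axis=1)<.035)]
    for nm,A in(('knob',K),('skirt',S)):
        x,y=A[:,0],A[:,1]
        print(nm,len(A),A.mean(0).round(4),((A-c)@nn).mean().round(4),'foot on plane', (A.mean(0)-nn*((A.mean(0)-c)@nn)).round(4), np.ptp(A,axis=0).round(4))
# flat-top pieces: stand top, handle, dish
for n in Ws:
    P=Ws[n].reshape(-1,3); P=P[np.isfinite(P).all(1)]
    sc=px(285,382)[:2]
    R=np.linalg.norm(P[:,:2]-sc,axis=1)<.08
    for nm,lo,hi in(('standtop',.07,.08),('handletop',.172,.19),('handle',.09,.17)):
        A=P[R&(P[:,2]>lo)&(P[:,2]<hi)]
        if len(A)>5: print(n,nm,len(A),A.mean(0).round(4),[np.round(q,4) for q in cv2.minAreaRect((A[:,:2]*1000).astype(np.float32))])
    dc=px(530,358)[:2]; A=P[(np.linalg.norm(P[:,:2]-dc,axis=1)<.045)]
    for nm,lo,hi in(('rim',.009,.016),('floor',.0015,.007)):
        B=A[(A[:,2]>lo)&(A[:,2]<hi)]
        print(n,nm,len(B),B.mean(0).round(4),[np.round(q,4) for q in cv2.minAreaRect((B[:,:2]*1000).astype(np.float32))])
E
```

```text
top 403 269 [0.6186 0.0049 0.1007]
top 530 358 [ 0.4503 -0.2606  0.0016]
top 399 337 [0.4949 0.0117 0.0255]
top 354 334 [nan nan nan]
top 440 250 [ 0.6586 -0.0692  0.089 ]
top 285 382 [0.4023 0.2329 0.0759]
top 262 368 [0.4252 0.2547 0.179 ]
side 362 293 [0.613  0.0128 0.0994]
side 520 300 [ 0.4552 -0.2707  0.0035]
side 365 372 [0.4239 0.2657 0.1798]
side 340 450 [0.4448 0.287  0.0737]
top plane 1143 [0.6298 0.0019 0.0713] [-0.3188  0.0448  0.9468] tilt 18.78 yaw -8.0
knob 56 [0.6152 0.0031 0.1003] 0.0321 foot on plane [0.6254 0.0017 0.0698] [0.0245 0.0213 0.0124]
skirt 74 [0.6216 0.0026 0.0828] 0.0136 foot on plane [0.6259 0.002  0.07  ] [0.0389 0.0401 0.0167]
side plane 1521 [0.625  0.0084 0.069 ] [-0.3349  0.0564  0.9406] tilt 19.86 yaw -9.56
knob 70 [0.6138 0.006  0.0984] 0.0312 foot on plane [0.6243 0.0042 0.069 ] [0.0218 0.0268 0.0121]
skirt 96 [0.6176 0.0104 0.0807] 0.0136 foot on plane [0.6222 0.0096 0.0679] [0.0411 0.0425 0.0172]
top standtop 369 [0.4253 0.2563 0.0751] [array([426.5235, 261.8936]), array([71.    , 69.4304]), np.float64(8.7708)]
top handletop 91 [0.4265 0.259
[... 333 characters left out ...]
 [ 0.4493 -0.2597  0.0039] [array([ 448.8563, -260.1996]), array([85.9248, 81.1973]), np.float64(89.3057)]
side standtop 816 [0.4194 0.2697 0.0739] [array([426.8487, 262.1027]), array([71.5698, 71.7331]), np.float64(9.8125)]
side handletop 207 [0.425  0.2646 0.1777] [array([426.3876, 262.1128]), array([27.3666, 26.9747]), np.float64(78.3043)]
side handle 736 [0.4213 0.2691 0.1313] [array([422.2032, 269.4805]), array([34.5062, 19.8951]), np.float64(32.8677)]
side rim 73 [ 0.4457 -0.2586  0.011 ] [array([ 446.8312, -260.311 ]), array([63.5882, 63.7222]), np.float64(41.8625)]
side floor 257 [ 0.4482 -0.2554  0.0036] [array([ 449.7728, -254.482 ]), array([76.3191, 86.2931]), np.float64(87.7121)]
```

View pics/crop.png

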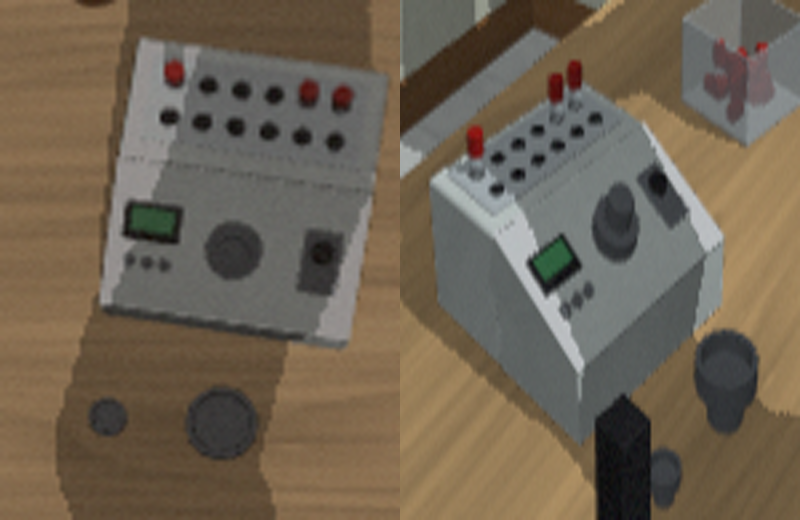

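The crop confirms it: the cap on the slope has a knob of about 26 mm and a skirt of about 44 mm, with its top 32 mm off the face. The two caps on the table and the socket are look-alikes. Next is a move planner.

```bash
cat > pl.py <<'E'
from workcell import *
import numpy as np
from scipy.spatial.transform import Rotation as R
YAW=np.radians(-9.3); T=np.radians(20)
N=np.array([-np.sin(T)*np.cos(YAW),-np.sin(T)*np.sin(YAW),np.cos(T)])
def frame(z,xyaw):
    z=np.array(z,float); z/=np.linalg.norm(z)
    x=np.array([np.cos(xyaw),np.sin(xyaw),0]); x-=z*(x@z); x/=np.linalg.norm(x)
    return np.c_[x,np.cross(z,x),z]
def plan(stages,p=None,R0=None):
    "stages: (pos,R,n,grip); prints rows"
    s=read_state(); p=s['tcp_pos'] if p is None else p; R0=s['orientation'] if R0 is None else R0
    for pt,Rt,n,g in stages:
        rv=R.from_matrix(R0.T@Rt).as_rotvec(); d=(np.array(pt)-p)
        k=round(max(np.linalg.norm(d)/n/.0625,np.degrees(np.linalg.norm(rv))/n/10.7),2)
        rows=[]
        w=np.round(rv/n/np.pi,4)
        for i in range(n):
            want=p+d*(i+1)/n if i==0 else p0+d*(i+1)/n
            if i==0:p0=p
            sh=np.round(R0.T@(want-p)/.15,3); rows.append([*map(float,sh),*map(float,w),g])
            p=p+R0@sh*.15; R0=R0@R.from_rotvec(w*np.pi).as_matrix()
        print('load',k); print(str(rows).replace(' ',''))
def st():
    s=read_state(); print(round(s['time_s'],2),s['tcp_pos'].round(4),s['orientation'].round(3).tolist(),s['wrist_force'].round(2),round(s['grip_width'],3),s['gripper_force'])
E
python3 - <<'E'
from pl import *
B=np.array([.6247,.003,.0695]); Rc=frame(-N,YAW)
print(N,B+.017*N)
plan([([.3,-.4,.26],frame([0,0,-1],np.radians(8)),6,1),(B+N*.11,Rc,10,.7)])
E
```

```text
[-0.33752453  0.05527176  0.93969262] [0.61896208 0.00393962 0.08547477]
load 0.56
[[0.162,-0.162,-0.042,-0.0001,0.0,0.011,1],[0.156,-0.168,-0.042,-0.0001,0.0,0.011,1],[0.15,-0.174,-0.042,-0.0001,0.0,0.011,1],[0.144,-0.178,-0.042,-0.0001,0.0,0.011,1],[0.138,-0.183,-0.043,-0.0001,0.0,0.011,1],[0.132,-0.188,-0.042,-0.0001,0.0,0.011,1]]
load 0.81
[[0.228,-0.243,0.058,-0.0017,0.011,0.0095,0.7],[0.219,-0.25,0.064,-0.0017,0.011,0.0095,0.7],[0.208,-0.257,0.071,-0.0017,0.011,0.0095,0.7],[0.198,-0.264,0.076,-0.0017,0.011,0.0095,0.7],[0.188,-0.269,0.081,-0.0017,0.011,0.0095,0.7],[0.177,-0.276,0.086,-0.0017,0.011,0.0095,0.7],[0.165,-0.281,0.091,-0.0017,0.011,0.0095,0.7],[0.154,-0.286,0.094,-0.0017,0.011,0.0095,0.7],[0.141,-0.292,0.098,-0.0017,0.011,0.0095,0.7],[0.13,-0.295,0.101,-0.0017,0.011,0.0095,0.7]]
```

>>> play_rows:
  moves:
    - [0.162,-0.162,-0.042,0,0,0.011,1]
    - [0.156,-0.168,-0.042,0,0,0.011,1]
    - [0.15,-0.174,-0.042,0,0,0.011,1]
    - [0.144,-0.178,-0.042,0,0,0.011,1]
    - [0.138,-0.183,-0.043,0,0,0.011,1]
    - [0.132,-0.188,-0.042,0,0,0.011,1]

```text
time_s: 0.85
tcp_pos: [0.3004, -0.3992, 0.2606]
orientation: [[0.99, 0.139, -0.0], [0.139, -0.99, 0.0], [-0.0, -0.001, -1.0]]
wrist_force: [0.2, -0.7, -0.4]
grip_width: 1.0
gripper_force: 0.0
```

>>> play_rows:
  moves:
    - [0.228,-0.243,0.058,-0.0017,0.011,0.0095,0.7]
    - [0.219,-0.25,0.064,-0.0017,0.011,0.0095,0.7]
    - [0.208,-0.257,0.071,-0.0017,0.011,0.0095,0.7]
    - [0.198,-0.264,0.076,-0.0017,0.011,0.0095,0.7]
    - [0.188,-0.269,0.081,-0.0017,0.011,0.0095,0.7]
    - [0.177,-0.276,0.086,-0.0017,0.011,0.0095,0.7]
    - [0.165,-0.281,0.091,-0.0017,0.011,0.0095,0.7]
    - [0.154,-0.286,0.094,-0.0017,0.011,0.0095,0.7]

```text
time_s: 1.85
tcp_pos: [0.5309, -0.0717, 0.1908]
orientation: [[0.956, -0.102, 0.274], [-0.096, -0.995, -0.036], [0.276, 0.009, -0.961]]
wrist_force: [0.6, 0.3, -0.3]
grip_width: 0.701
gripper_force: 0.0
```

>>> play_rows:
  moves:
    - [0.141,-0.292,0.098,-0.0017,0.011,0.0095,0.7]
    - [0.13,-0.295,0.101,-0.0017,0.011,0.0095,0.7]
    - [0,0,0,0,0,0,0.7]
    - [0,0,0,0,0,0,0.7]

```text
time_s: 2.35
tcp_pos: [0.587, 0.0085, 0.1733]
orientation: [[0.929, -0.16, 0.335], [-0.15, -0.987, -0.056], [0.34, 0.001, -0.94]]
wrist_force: [0.0, -0.0, 0.1]
grip_width: 0.702
gripper_force: 0.0
```

```bash
python3 - <<'E'
from pl import *
st(); print(read_state()['joint_pos'].round(2))
B=np.array([.6247,.003,.0695]); Rc=frame(-N,YAW)
plan([(B+N*.040,Rc,3,.6),(B+N*.0175,Rc,3,.6)])
E
```

```text
2.35 [0.587  0.0085 0.1733] [[0.929, -0.16, 0.335], [-0.15, -0.987, -0.056], [0.34, 0.001, -0.94]] [ 0.   -0.05  0.09] 0.702 0.0
[ 0.03  0.32  1.99 -0.14  0.5   1.87]
load 0.38
[[0.001,-0.002,0.157,0.0001,0.0002,0.0003,0.6],[0.001,-0.001,0.157,0.0001,0.0002,0.0003,0.6],[0.001,-0.001,0.156,0.0001,0.0002,0.0003,0.6]]
load 0.12
[[-0.0,-0.0,0.05,-0.0,0.0,-0.0,0.6],[-0.0,-0.0,0.05,-0.0,0.0,-0.0,0.6],[-0.0,-0.0,0.05,-0.0,0.0,-0.0,0.6]]
```

>>> play_rows:
  moves:
    - [0.001,-0.001,0.157,0,0,0,0.6]
    - [0.001,-0.001,0.157,0,0,0,0.6]
    - [0.001,-0.001,0.157,0,0,0,0.6]
    - [0,0,0.05,0,0,0,0.6]
    - [0,0,0.05,0,0,0,0.6]
    - [0,0,0.05,0,0,0,0.6]
    - [0,0,0,0,0,0,0.6]

```text
time_s: 3.22
tcp_pos: [0.6195, 0.0037, 0.0863]
orientation: [[0.928, -0.161, 0.337], [-0.151, -0.987, -0.056], [0.341, 0.001, -0.94]]
wrist_force: [-0.2, -0.7, 0.6]
grip_width: 0.6
gripper_force: 0.0
```

>>> play_rows:
  moves:
    - [0,0,0,0,0,0,0.1]
    - [0,0,0,0,0,0,0.1]
    - [0,0,0,0,0,0,0.1]
    - [0,0,0,0,0,0,0.1]
    - [0,0,0,0,0,0,0.1]
    - [0,0,0,0,0,0,0.1]
  squeeze: 15

```text
time_s: 3.98
tcp_pos: [0.6197, 0.0039, 0.0866]
orientation: [[0.928, -0.16, 0.337], [-0.151, -0.987, -0.056], [0.342, 0.001, -0.94]]
wrist_force: [-0.8, 0.5, 4.2]
grip_width: 0.292
gripper_force: 15.0
```

>>> play_rows:
  moves:
    - [0,0,-0.05,0,0,0,0.1]
    - [0,0,-0.15,0,0,0,0.1]
    - [0,0,-0.25,0,0,0,0.1]
    - [0,0,-0.25,0,0,0,0.1]
    - [0,0,-0.1,0,0,0,0.1]

```text
time_s: 4.6
tcp_pos: [0.5794, 0.0106, 0.2013]
orientation: [[0.927, -0.16, 0.339], [-0.151, -0.987, -0.055], [0.344, 0.0, -0.939]]
wrist_force: [0.2, -0.2, -0.5]
grip_width: 0.29
gripper_force: 15.0
```

```bash
python3 - <<'E'
from pl import *
st()
Rd=frame([0,0,-1],np.radians(-25))
plan([([.4475,-.26,.16],Rd,8,.1),([.4475,-.26,.06],Rd,4,.1),([.4475,-.26,.0265],Rd,3,.1)])
E
```

```text
4.6 [0.5794 0.0106 0.2013] [[0.927, -0.16, 0.339], [-0.151, -0.987, -0.055], [0.344, 0.0, -0.939]] [ 0.24 -0.2  -0.52] 0.29 14.998946338891983
load 0.61
[[-0.08,0.24,0.008,-0.0019,-0.0139,0.0108,0.1],[-0.071,0.243,0.012,-0.0019,-0.0139,0.0108,0.1],[-0.062,0.245,0.016,-0.0019,-0.0139,0.0108,0.1],[-0.053,0.246,0.021,-0.0019,-0.0139,0.0108,0.1],[-0.044,0.249,0.024,-0.0019,-0.0139,0.0108,0.1],[-0.034,0.249,0.028,-0.0019,-0.0139,0.0108,0.1],[-0.024,0.25,0.03,-0.0019,-0.0139,0.0108,0.1],[-0.015,0.251,0.032,-0.0019,-0.0139,0.0108,0.1]]
load 0.4
[[0.0,0.0,0.167,-0.0,0.0,0.0001,0.1],[0.0,0.0,0.166,-0.0,0.0,0.0001,0.1],[0.0,0.0,0.167,-0.0,0.0,0.0001,0.1],[0.0,0.0,0.167,-0.0,0.0,0.0001,0.1]]
load 0.18
[[0.0,0.0,0.074,-0.0,0.0001,-0.0,0.1],[0.0,0.0,0.075,-0.0,0.0001,-0.0,0.1],[0.0,0.0,0.074,-0.0,0.0001,-0.0,0.1]]
```

>>> play_rows:
  moves:
    - [-0.08,0.24,0.008,-0.0019,-0.0139,0.0108,0.1]
    - [-0.071,0.243,0.012,-0.0019,-0.0139,0.0108,0.1]
    - [-0.062,0.245,0.016,-0.0019,-0.0139,0.0108,0.1]
    - [-0.053,0.246,0.021,-0.0019,-0.0139,0.0108,0.1]
    - [-0.044,0.249,0.024,-0.0019,-0.0139,0.0108,0.1]
    - [-0.034,0.249,0.028,-0.0019,-0.0139,0.0108,0.1]
    - [-0.024,0.25,0.03,-0.0019,-0.0139,0.0108,0.1]
    - [-0.015,0.251,0.032,-0.0019,-0.0139,0.0108,0.1]

```text
time_s: 5.6
tcp_pos: [0.4463, -0.2611, 0.1575]
orientation: [[0.906, -0.423, -0.005], [-0.423, -0.906, 0.001], [-0.005, 0.001, -1.0]]
wrist_force: [1.2, -0.4, -0.5]
grip_width: 0.292
gripper_force: 15.0
```

>>> play_rows:
  moves:
    - [0,0,0.167,0,0,0,0.1]
    - [0,0,0.167,0,0,0,0.1]
    - [0,0,0.167,0,0,0,0.1]
    - [0,0,0.1,0,0,0,0.1]
    - [0,0,0,0,0,0,0.1]

```text
time_s: 6.22
tcp_pos: [0.4462, -0.2597, 0.067]
orientation: [[0.907, -0.422, -0.005], [-0.422, -0.907, 0.001], [-0.005, 0.001, -1.0]]
wrist_force: [-0.5, -0.4, -1.1]
grip_width: 0.286
gripper_force: 15.0
```

```bash
python3 - <<'E'
from h import *
from pl import st,plan,frame
st()
im,d=grab('side'); i2,d2=grab('top')
cv2.imwrite('pics/d1.png',np.hstack([cv2.resize(im[150:250,270:390][...,::-1],(400,333)),cv2.resize(i2[180:280,290:390][...,::-1],(333,333))]))
# test point
for n,D,I in(('side',d,im),('top',d2,i2)):
    P=cloud(n,D); m=np.isfinite(P).all(2)&(np.linalg.norm(P[...,:2]-[.62,.004],axis=2)<.05)
    from pl import N
    h=(P-np.array([.6247,.003,.0695]))@N
    A=P[m&(h>.0045)&(h<.0105)]; print(n,len(A),A.mean(0).round(4),np.ptp(A,axis=0).round(4))
    v,u=np.where(m); print(u.min(),u.max(),v.min(),v.max())
E
```

```text
6.22 [ 0.4462 -0.2597  0.067 ] [[0.907, -0.422, -0.005], [-0.422, -0.907, 0.001], [-0.005, 0.001, -1.0]] [-0.52 -0.41 -1.09] 0.286 14.998949468135834
side 65 [0.622  0.0038 0.0759] [0.0244 0.0258 0.0114]
211 250 181 228
top 69 [0.6212 0.0057 0.0753] [0.0917 0.0964 0.0321]
242 273 157 192
```

View pics/d1.png

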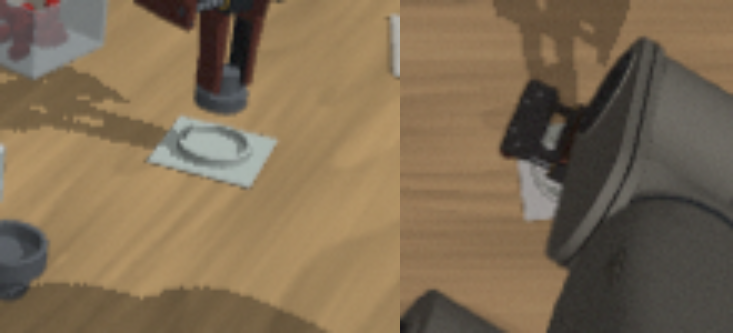

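The side view shows the cap held level over the dish, and the bare test point was measured at about (0.622, 0.004, 0.076). I'll lower the cap.

>>> play_rows:
  moves:
    - [0.009,0,0.1,0,0,0,0.1]
    - [0,0,0.1,0,0,0,0.1]
    - [0,0,0.07,0,0,0,0.1]
    - [0,0,0,0,0,0,0.1]

```text
time_s: 6.82
tcp_pos: [0.4472, -0.2602, 0.0265]
orientation: [[0.907, -0.422, -0.005], [-0.422, -0.907, 0.001], [-0.005, 0.001, -1.0]]
wrist_force: [0.6, -0.3, -0.4]
grip_width: 0.287
gripper_force: 15.0
```

>>> play_rows:
  moves:
    - [0,0,0.01,0,0,0,0.1]
    - [0,0,0,0,0,0,0.1]

```text
time_s: 7.08
tcp_pos: [0.4482, -0.2608, 0.0264]
orientation: [[0.907, -0.422, -0.003], [-0.422, -0.907, -0.0], [-0.002, 0.001, -1.0]]
wrist_force: [-0.4, -0.0, 0.0]
grip_width: 0.29
gripper_force: 15.0
```

>>> play_rows:
  moves:
    - [0,0,0.01,0,0,0,0.1]
    - [0,0,0,0,0,0,0.1]
    - [0,0,0,0,0,0,0.1]

```text
time_s: 7.45
tcp_pos: [0.448, -0.2607, 0.0248]
orientation: [[0.907, -0.422, -0.003], [-0.422, -0.907, -0.0], [-0.003, 0.001, -1.0]]
wrist_force: [0.7, 0.2, -0.2]
grip_width: 0.288
gripper_force: 15.0
```

>>> play_rows:
  moves:
    - [0,0,0.006,0,0,0,0.1]
    - [0,0,0,0,0,0,0.1]
    - [0,0,0,0,0,0,0.1]

```text
time_s: 7.82
tcp_pos: [0.4479, -0.2606, 0.0237]
orientation: [[0.907, -0.422, -0.003], [-0.422, -0.907, 0.0], [-0.003, 0.001, -1.0]]
wrist_force: [0.4, -0.2, 1.1]
grip_width: 0.292
gripper_force: 15.0
```

>>> play_rows:
  moves:
    - [0,0,0.005,0,0,0,0.1]
    - [0,0,0,0,0,0,0.1]
    - [0,0,0,0,0,0,0.1]

```text
time_s: 8.2
tcp_pos: [0.4479, -0.2606, 0.023]
orientation: [[0.907, -0.422, -0.003], [-0.422, -0.907, 0.0], [-0.003, 0.001, -1.0]]
wrist_force: [-1.1, 0.1, -0.6]
grip_width: 0.294
gripper_force: 15.0
```

>>> play_rows:
  moves:
    - [0,0,0,0,0,0,0.4]
    - [0,0,0,0,0,0,0.6]
    - [0,0,0,0,0,0,0.6]
    - [0,0,0,0,0,0,0.6]
    - [0,0,-0.1,0,0,0,0.6]
    - [0,0,-0.3,0,0,0,0.6]
    - [0,0,-0.4,0,0,0,0.6]
    - [0,0,-0.4,0,0,0,0.8]

```text
time_s: 9.2
tcp_pos: [0.4482, -0.2605, 0.2057]
orientation: [[0.907, -0.422, -0.003], [-0.422, -0.907, -0.0], [-0.003, 0.001, -1.0]]
wrist_force: [0.4, -0.2, -0.0]
grip_width: 0.676
gripper_force: 0.0
```

```bash
python3 - <<'E'
from pl import *
st()
Rt=frame([0,0,-1],np.radians(81))
plan([([.4,0,.27],Rt,11,1),([.4263,.2607,.27],Rt,6,1)])
E
```

```text
9.2 [ 0.4482 -0.2605  0.2057] [[0.907, -0.422, -0.003], [-0.422, -0.907, -0.0], [-0.003, 0.001, -1.0]] [ 0.4  -0.16 -0.04] 0.676 0.0
load 0.9
[[-0.093,-0.131,-0.039,-0.0,0.0001,-0.0535,1],[-0.07,-0.144,-0.039,-0.0,0.0001,-0.0535,1],[-0.045,-0.154,-0.039,-0.0,0.0001,-0.0535,1],[-0.018,-0.16,-0.039,-0.0,0.0001,-0.0535,1],[0.008,-0.16,-0.039,-0.0,0.0001,-0.0535,1],[0.036,-0.157,-0.039,-0.0,0.0001,-0.0535,1],[0.061,-0.148,-0.039,-0.0,0.0001,-0.0535,1],[0.085,-0.137,-0.039,-0.0,0.0001,-0.0535,1],[0.106,-0.12,-0.038,-0.0,0.0001,-0.0535,1],[0.125,-0.1,-0.039,-0.0,0.0001,-0.0535,1],[0.141,-0.078,-0.039,-0.0,0.0001,-0.0535,1]]
load 0.7
[[0.291,-0.017,0.0,-0.0,-0.0001,-0.0,1],[0.29,-0.016,0.001,-0.0,-0.0001,-0.0,1],[0.291,-0.017,-0.0,-0.0,-0.0001,-0.0,1],[0.291,-0.016,-0.0,-0.0,-0.0001,-0.0,1],[0.29,-0.017,-0.0,-0.0,-0.0001,-0.0,1],[0.291,-0.017,-0.0,-0.0,-0.0001,-0.0,1]]
```

>>> play_rows:
  moves:
    - [-0.093,-0.131,-0.039,0,0,-0.0535,1]
    - [-0.07,-0.144,-0.039,0,0,-0.0535,1]
    - [-0.045,-0.154,-0.039,0,0,-0.0535,1]
    - [-0.018,-0.16,-0.039,0,0,-0.0535,1]
    - [0.008,-0.16,-0.039,0,0,-0.0535,1]
    - [0.036,-0.157,-0.039,0,0,-0.0535,1]
    - [0.061,-0.148,-0.039,0,0,-0.0535,1]
    - [0.085,-0.137,-0.039,0,0,-0.0535,1]

```text
time_s: 10.2
tcp_pos: [0.4131, -0.0704, 0.251]
orientation: [[0.61, 0.792, -0.002], [0.792, -0.61, -0.0], [-0.001, -0.002, -1.0]]
wrist_force: [0.7, -0.1, 0.3]
grip_width: 1.002
gripper_force: 0.0
```

>>> play_rows:
  moves:
    - [0.106,-0.12,-0.038,0,0,-0.0535,1]
    - [0.125,-0.1,-0.039,0,0,-0.0535,1]
    - [0.141,-0.078,-0.039,0,0,-0.0535,1]
    - [0,0,0,0,0,0,1]

```text
time_s: 10.7
tcp_pos: [0.4004, 0.0006, 0.2685]
orientation: [[0.155, 0.988, -0.001], [0.988, -0.155, 0.0], [-0.0, -0.001, -1.0]]
wrist_force: [0.1, -0.1, 0.1]
grip_width: 1.0
gripper_force: 0.0
```

```bash
python3 - <<'E'
from h import *
from pl import *
st()
im,d=grab('side'); i2,d2=grab('top')
cv2.imwrite('pics/d2.png',np.hstack([cv2.resize(im[150:250,270:390][...,::-1],(400,333),interpolation=2),cv2.resize(i2[200:260,310:370][...,::-1],(333,333),interpolation=2)]))
for n,D,I in(('side',d,im),('top',d2,i2)):
    P=cloud(n,D); ok=np.isfinite(P).all(2)
    m=ok&(np.linalg.norm(P[...,:2]-[.4475,-.26],axis=2)<.04)
    for nm,lo,hi in(('skirt',.015,.022),('knob',.031,.042)):
        A=P[m&(P[...,2]>lo)&(P[...,2]<hi)]; print(n,nm,len(A),A.mean(0).round(4) if len(A) else '')
    # handle: horizontal outline of handle points (dark, z .1-.185)
    m=ok&(np.linalg.norm(P[...,:2]-[.4263,.2607],axis=2)<.03)&(P[...,2]>.085)&(P[...,2]<.174)
    A=P[m]
    # vertical faces: local normals yaw via PCA of horizontal 2-line fit: histogram
    best=None
    for a in np.radians(np.arange(0,90,.5)):
        q=(A[:,:2]-A[:,:2].mean(0))@np.array([[np.cos(a),-np.sin(a)],[np.sin(a),np.cos(a)]])
        e=np.minimum(abs(q-q.max(0)*0-np.percentile(q,97,axis=0)),abs(q-np.percentile(q,3,axis=0))).min(1).mean()
        if best is None or e<best[0]: best=(e,np.degrees(a))
    print(n,'handle',len(A),best)
    A=P[ok&(np.linalg.norm(P[...,:2]-[.4263,.2607],axis=2)<.03)&(P[...,2]>.174)&(P[...,2]<.19)]
    print('htop',len(A),A.mean(0).round(4) if len(A) else '')
E
```

```text
10.7 [0.4004 0.0006 0.2685] [[0.155, 0.988, -0.001], [0.988, -0.155, 0.0], [-0.0, -0.001, -1.0]] [ 0.12 -0.11  0.06] 1.0 0.0
side skirt 67 [ 0.444  -0.2532  0.0177]
side knob 40 [ 0.4465 -0.2574  0.035 ]
side handle 823 (np.float64(0.0008763816708164863), np.float64(79.5))
htop 182 [0.4253 0.264  0.1785]
top skirt 82 [ 0.444  -0.2568  0.0177]
top knob 54 [ 0.4469 -0.2583  0.0354]
top handle 58 (np.float64(0.0006391572708238093), np.float64(80.0))
htop 90 [0.4264 0.2599 0.1801]
```

View pics/d2.png

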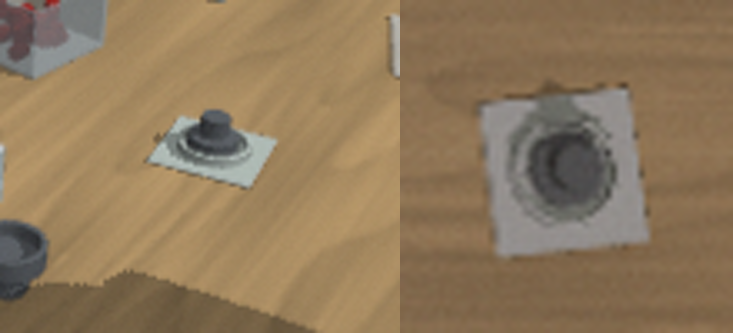

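The cap is seated knob up, centred in the dish to about 2 mm, with its knob top at 35 mm. The handle's yaw is about 80°, so the current tool yaw suits it.

>>> play_rows:
  moves:
    - [0.29,-0.017,0,0,0,0,1]
    - [0.29,-0.017,0,0,0,0,1]
    - [0.29,-0.017,0,0,0,0,1]
    - [0.29,-0.017,0,0,0,0,1]
    - [0.29,-0.017,0,0,0,0,1]
    - [0.29,-0.017,0,0,0,0,1]
    - [0,0,0,0,0,0,1]

```text
time_s: 11.68
tcp_pos: [0.427, 0.2613, 0.267]
orientation: [[0.157, 0.988, -0.003], [0.988, -0.157, 0.0], [-0.0, -0.003, -1.0]]
wrist_force: [-0.2, -0.3, -0.1]
grip_width: 0.998
gripper_force: 0.0
```

```bash
python3 - <<'E'
from pl import *
st()
Rt=frame([0,0,-1],np.radians(80))
plan([([.4263,.2607,.195],Rt,3,1),([.4263,.2607,.121],Rt,4,1)])
E
```

```text
11.68 [0.427  0.2613 0.267 ] [[0.157, 0.988, -0.003], [0.988, -0.157, 0.0], [-0.0, -0.003, -1.0]] [-0.21 -0.28 -0.05] 0.998 0.0
load 0.38
[[-0.001,-0.001,0.16,-0.0003,0.0,0.0018,1],[-0.002,-0.001,0.16,-0.0003,0.0,0.0018,1],[-0.001,-0.001,0.16,-0.0003,0.0,0.0018,1]]
load 0.3
[[-0.0,0.0,0.123,-0.0,0.0,-0.0,1],[-0.0,0.0,0.124,-0.0,0.0,-0.0,1],[-0.0,0.0,0.123,-0.0,0.0,-0.0,1],[-0.0,0.0,0.123,-0.0,0.0,-0.0,1]]
```

>>> play_rows:
  moves:
    - [-0.001,-0.001,0.16,-0.0003,0,0.0018,1]
    - [-0.001,-0.001,0.16,-0.0003,0,0.0018,1]
    - [-0.001,-0.001,0.16,-0.0003,0,0.0018,1]
    - [0,0,0.123,0,0,0,1]
    - [0,0,0.123,0,0,0,1]
    - [0,0,0.123,0,0,0,1]
    - [0,0,0.123,0,0,0,1]
    - [0,0,0,0,0,0,1]

```text
time_s: 12.68
tcp_pos: [0.4249, 0.2576, 0.1204]
orientation: [[0.176, 0.984, -0.003], [0.984, -0.176, -0.002], [-0.003, -0.003, -1.0]]
wrist_force: [-0.3, -1.0, 0.7]
grip_width: 1.002
gripper_force: 0.0
```

>>> play_rows:
  moves:
    - [0,0,0,0,0,0,0.6]
    - [0,0,0,0,0,0,0.1]
    - [0,0,0,0,0,0,0.1]
    - [0,0,0,0,0,0,0.1]
    - [0,0,0,0,0,0,0.1]
    - [0,0,0,0,0,0,0.1]
    - [0,0,0,0,0,0,0.1]
    - [0,0,0,0,0,0,0.1]
  squeeze: 30

```text
time_s: 13.68
tcp_pos: [0.4256, 0.2596, 0.1215]
orientation: [[0.173, 0.985, -0.0], [0.985, -0.173, -0.0], [-0.0, -0.0, -1.0]]
wrist_force: [0.5, 0.5, 1.1]
grip_width: 0.294
gripper_force: 30.0
```

>>> play_rows:
  moves:
    - [0,0,-0.05,0,0,0,0.1]
    - [0,0,-0.15,0,0,0,0.1]
    - [0,0,-0.2,0,0,0,0.1]
    - [0,0,-0.2,0,0,0,0.1]
    - [0,0,-0.1,0,0,0,0.1]
    - [0,0,0,0,0,0,0.1]
    - [0,0,0,0,0,0,0.1]

```text
time_s: 14.55
tcp_pos: [0.425, 0.2593, 0.2255]
orientation: [[0.173, 0.985, -0.002], [0.985, -0.173, -0.001], [-0.002, -0.002, -1.0]]
wrist_force: [-0.0, -0.4, -1.5]
grip_width: 0.297
gripper_force: 30.0
```

```bash
python3 - <<'E'
from h import *
from pl import *
st(); print(read_state()['joint_pos'].round(2))
im,d=grab('side')
P=cloud('side',d); ok=np.isfinite(P).all(2)
p=read_state()['tcp_pos']
cv2.imwrite('pics/t1.png',cv2.resize(im[130:330,170:300][...,::-1],(390,600),interpolation=2))
r=np.linalg.norm(P[...,:2]-p[:2],axis=2)
for lo,hi in((.155,.163),(.163,.17),(.17,.18),(.125,.15),(.115,.125),(.105,.115),(.095,.105),(.085,.095),(.18,.19),(.19,.2)):
    A=P[ok&(r<.025)&(P[...,2]>lo)&(P[...,2]<hi)]
    if len(A): print(lo,hi,len(A),A.mean(0).round(4),A[:,2].min().round(4),np.ptp(A,axis=0).round(4))
E
```

```text
14.55 [0.425  0.2593 0.2255] [[0.173, 0.985, -0.002], [0.985, -0.173, -0.001], [-0.002, -0.002, -1.0]] [-0.03 -0.42 -1.48] 0.297 29.985611736774445
[ 0.52  0.23  1.9  -0.    1.01  0.7 ]
0.155 0.163 20 [0.4221 0.2638 0.1592] 0.1553 [0.0075 0.0074 0.0075]
0.163 0.17 21 [0.4224 0.2639 0.1665] 0.1631 [0.0075 0.007  0.0065]
0.17 0.18 9 [0.4158 0.2655 0.1793] 0.1775 [0.0158 0.0214 0.0024]
0.125 0.15 52 [0.423  0.2632 0.1384] 0.125 [0.0091 0.0079 0.0248]
0.115 0.125 41 [0.4226 0.2631 0.1212] 0.1153 [0.012  0.011  0.0096]
0.105 0.115 6 [0.4213 0.2635 0.1142] 0.113 [0.0078 0.0081 0.002 ]
0.18 0.19 96 [0.42   0.2697 0.1851] 0.18 [0.0295 0.024  0.0099]
0.19 0.2 110 [0.4187 0.2687 0.195 ] 0.1901 [0.0283 0.0266 0.0099]
```

View pics/t1.png

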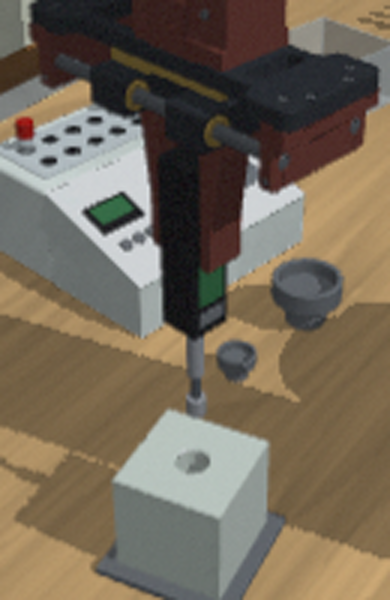

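The thermometer is held straight (its shaft lies on the TCP axis within about 1 mm), with the foot about 112 mm below the TCP. Moving over the test point.

```bash
python3 - <<'E'
from pl import *
TP=np.array([.622,.0038,.0758]); Rt=frame(-N,YAW+np.pi/2)
plan([(TP+N*.152,Rt,8,.1),(TP+N*.122,Rt,3,.1)])
E
```

```text
load 0.57
[[-0.182,0.155,0.006,-0.014,0.0002,-0.0005,0.1],[-0.182,0.155,0.012,-0.014,0.0002,-0.0005,0.1],[-0.182,0.154,0.019,-0.014,0.0002,-0.0005,0.1],[-0.182,0.152,0.026,-0.014,0.0002,-0.0005,0.1],[-0.183,0.151,0.032,-0.014,0.0002,-0.0005,0.1],[-0.183,0.149,0.038,-0.014,0.0002,-0.0005,0.1],[-0.183,0.147,0.045,-0.014,0.0002,-0.0005,0.1],[-0.183,0.145,0.052,-0.014,0.0002,-0.0005,0.1]]
load 0.16
[[-0.0,-0.0,0.067,0.0001,-0.0001,0.0001,0.1],[-0.0,-0.0,0.066,0.0001,-0.0001,0.0001,0.1],[-0.0,-0.001,0.067,0.0001,-0.0001,0.0001,0.1]]
```

>>> play_rows:
  moves:
    - [-0.182,0.155,0.006,-0.014,0,-0.0005,0.1]
    - [-0.182,0.155,0.012,-0.014,0,-0.0005,0.1]
    - [-0.182,0.154,0.019,-0.014,0,-0.0005,0.1]
    - [-0.182,0.152,0.026,-0.014,0,-0.0005,0.1]
    - [-0.183,0.151,0.032,-0.014,0,-0.0005,0.1]
    - [-0.183,0.149,0.038,-0.014,0,-0.0005,0.1]
    - [-0.183,0.147,0.045,-0.014,0,-0.0005,0.1]
    - [-0.183,0.145,0.052,-0.014,0,-0.0005,0.1]

```text
time_s: 15.6
tcp_pos: [0.5712, 0.0115, 0.2189]
orientation: [[0.161, 0.927, 0.338], [0.987, -0.15, -0.058], [-0.003, 0.343, -0.939]]
wrist_force: [-0.4, 0.1, -1.1]
grip_width: 0.291
gripper_force: 30.0
```

>>> play_rows:
  moves:
    - [0,0,0.067,0,0,0,0.1]
    - [0,0,0.067,0,0,0,0.1]
    - [0,0,0.05,0,0,0,0.1]
    - [0,0,0,0,0,0,0.1]
    - [0,0,0,0,0,0,0.1]

```text
time_s: 16.23
tcp_pos: [0.5808, 0.0115, 0.1944]
orientation: [[0.161, 0.927, 0.339], [0.987, -0.15, -0.058], [-0.003, 0.344, -0.939]]
wrist_force: [-0.3, 0.0, -1.8]
grip_width: 0.297
gripper_force: 30.0
```

```bash
python3 - <<'E'
from h import *
from pl import *
st(); s=read_state()
p,O=s['tcp_pos'],s['orientation']
TP=np.array([.622,.0038,.0758]); Rt=frame(-N,YAW+np.pi/2)
print('err tip',(O.T@(p+O[:,2]*.112-TP)).round(4),'ang',np.degrees(np.arccos(-O[:,2]@N)))
im,d=grab('side')
cv2.imwrite('pics/f1.png',cv2.resize(im[150:240,180:290][...,::-1],(733,600),interpolation=2))
P=cloud('side',d); ok=np.isfinite(P).all(2)
# points in test point frame
Q=(P-TP)@np.c_[Rt[:,1],Rt[:,0],-Rt[:,2]]
r=np.hypot(Q[...,0],Q[...,1])
for lo,hi in((-.002,.003),(.006,.012),(.012,.02),(.02,.03),(.03,.045)):
    A=Q[ok&(r<.016)&(Q[...,2]>lo)&(Q[...,2]<hi)]
    if len(A): print(lo,len(A),A.mean(0).round(4),A.min(0).round(4),A.max(0).round(4))
c=camera_params('side')['world_from_camera'][:3,3]-TP; c=np.c_[Rt[:,1],Rt[:,0],-Rt[:,2]].T@c; print('camdir',c/np.linalg.norm(c))
E
```

```text
16.23 [0.5808 0.0115 0.1944] [[0.161, 0.927, 0.339], [0.987, -0.15, -0.058], [-0.003, 0.344, -0.939]] [-0.33  0.05 -1.82] 0.297 29.985677003860474
err tip [ 0.0007  0.0015 -0.0138] ang 0.18122118502512924
-0.002 56 [-0.0001  0.0008 -0.    ] [-0.0131 -0.0132 -0.0017] [0.0139 0.0122 0.0024]
0.012 11 [-0.001   0.0058  0.0176] [-0.0056  0.0022  0.0148] [0.0059 0.0098 0.0195]
0.02 14 [-0.0013  0.0049  0.0257] [-0.0059 -0.0006  0.0228] [0.0048 0.0084 0.0286]
0.03 12 [-0.0005  0.0045  0.0377] [-0.0033  0.0003  0.0301] [0.0031 0.0072 0.045 ]
camdir [-0.41237047  0.60325054  0.68267077]
```

View pics/f1.png

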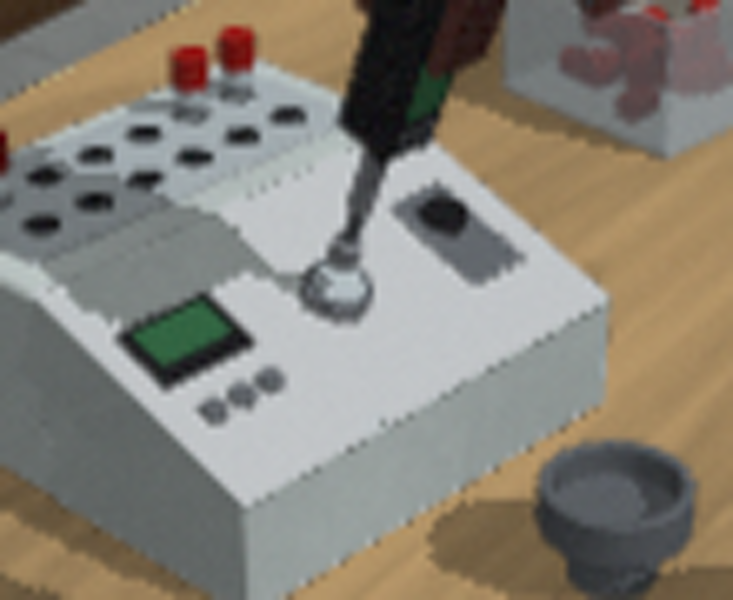

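The view shows the foot about 14 mm above the boss, around 1.5 mm off centre in tool x and y. I'll correct that and advance.

>>> play_rows:
  moves:
    - [-0.004,-0.005,0.03,0,0,0,0.1]
    - [-0.004,-0.005,0.03,0,0,0,0.1]
    - [0,0,0.02,0,0,0,0.1]
    - [0,0,0.01,0,0,0,0.1]
    - [0,0,0.01,0,0,0,0.1]
    - [0,0,0.01,0,0,0,0.1]
    - [0,0,0,0,0,0,0.1]
    - [0,0,0,0,0,0,0.1]

```text
time_s: 17.27
tcp_pos: [0.5848, 0.0091, 0.1784]
orientation: [[0.161, 0.927, 0.339], [0.987, -0.151, -0.058], [-0.003, 0.344, -0.939]]
wrist_force: [-0.9, -0.6, -0.7]
grip_width: 0.294
gripper_force: 30.0
```

```bash
cat > c.py <<'E'
from h import *
from pl import *
F=[]
for _ in range(4):
    im,d=grab('side'); s=read_state(); F.append(s['wrist_force']@N)
p,O=s['tcp_pos'],s['orientation']
TP=np.array([.622,.0038,.0758]); Rt=frame(-N,YAW+np.pi/2)
print('err tip',(O.T@(p+O[:,2]*.112-TP)).round(4),'ang',np.degrees(np.arccos(-O[:,2]@N)),'F',np.round(F,2),np.mean(F),s['grip_width'],s['gripper_force'])
P=cloud('side',d); ok=np.isfinite(P).all(2)
Q=(P-TP)@np.c_[Rt[:,1],Rt[:,0],-Rt[:,2]]; r=np.hypot(Q[...,0],Q[...,1])
for lo,hi in((-.002,.003),(.003,.009),(.009,.018),(.018,.03)):
    A=Q[ok&(r<.016)&(Q[...,2]>lo)&(Q[...,2]<hi)]
    if len(A): print(lo,len(A),A.mean(0).round(4))
E
python3 c.py
```

```text
err tip [-0.0011  0.      0.0027] ang 0.19579602170341634 F [-0.17 -1.2  -1.16 -0.22] -0.6871683607959165 0.2927946803670059 29.98595416545868
-0.002 46 [-0.0007  0.0016  0.0001]
0.003 6 [-0.0041  0.0036  0.0065]
0.009 15 [-0.0018  0.0028  0.0115]
0.018 8 [-0.003   0.0033  0.0236]
```

>>> play_rows:
  moves:
    - [0,0,0.01,0,0,0,0.1]
    - [0,0,0.01,0,0,0,0.1]
    - [0,0,0.01,0,0,0,0.1]
    - [0,0,0,0,0,0,0.1]
    - [0,0,0,0,0,0,0.1]
    - [0,0,0,0,0,0,0.1]

```text
time_s: 18.23
tcp_pos: [0.5864, 0.0088, 0.1742]
orientation: [[0.161, 0.927, 0.34], [0.987, -0.151, -0.058], [-0.003, 0.344, -0.939]]
wrist_force: [-1.0, -0.4, 1.0]
grip_width: 0.293
gripper_force: 30.0
```

```bash
sed -i 's/range(4)/range(12)/' c.py; python3 c.py
```

```text
err tip [-0.0011  0.0001  0.0073] ang 0.19979738829280444 F [2.53 2.09 1.29 1.12 1.46 1.24 0.94 2.3  1.28 1.26 1.92 0.69] 1.5108522091599725 0.29837916189338876 29.98589962720871
-0.002 41 [0.0003 0.0023 0.0001]
0.003 10 [-0.0034  0.0045  0.007 ]
0.009 13 [-0.0018  0.0024  0.0128]
0.018 12 [-0.0027  0.0041  0.0258]
```

The foot is about 7 mm in at roughly 2.7 N, centred and square to the face. Handing in.

```bash
python3 -c "
from workcell import *
print(job_done())"
```

```text
the job is handed in; nothing more can be done
None
```

I handed the job in at about 19 s. By my measurements the cap sits knob up in the dish, about 2 mm off centre, and the gripper still holds the thermometer on the test point: about 2.7 N, foot about 7 mm in, roughly 1 mm off centre and square to within 1°. The hand-in call gave no verdict.

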